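# Lever up the iron flap of the rivet well

### The job

I need to reach into the rivet well: with your fingertips push the beech scribing block off the iron flap so that it stands wholly on the wooden ledge beside it, then press the yellow pad on the long end of the lever right down to its rubber buffer so that the flap lifts, and finish while still holding it down there. Do not pick up the block or lift the flap with your fingers, and leave the other things on the bench where they are.

Things in the scene. Friction and masses are not known exactly. Their poses are not given: they have to be found in the camera images.
- well: Rivet well, a fixed green box on a steel plate. Origin on the bench below the middle of the flap. Its x axis runs level from the lever's pad through the fulcrum bracket to the flap's hinge (x = +66 mm, along y, z = 90 mm). The shut flap covers x and y -60 to +60 mm, top at z = 99 mm; the ledge is on its -y side. Rubber buffer under the pad at x = -352, y = 0, top at z = 26 mm.
- ledge (a point): Centre of the top of the wooden ledge, at x = 0, y = -126, z = 98 mm in the well's frame (1 mm lower than the flap's top). The ledge is 120 mm along the well's x and 125 mm along y, beginning 3 mm from the flap; a rim along its outer (-y) edge stands 13 mm above it, its other edges are open.
- flap: Heavy cast-iron flap (120 x 120 x 18 mm slab, about 2.6 kg, with a 50 mm wide lip towards the lever), level when shut. Origin on its hinge axis, mid thickness; z is its upward normal. The short end of the lever lifts it by the lip, to about 0.4 rad; it falls shut by its weight when the lever is let go.
- lever: Steel lever, bar 22 mm wide and 12 mm thick. Origin on its pivot pin in the fulcrum bracket (x = -160, y = 0, z = 84 mm in the well's frame; bracket top z = 96 mm); it turns in the well's x-z plane by 0.6 rad from rest to buffer. Long arm 200 mm to the pad, rising 0.35 rad at rest; short arm 90 mm under the flap's lip. Pressing takes about 3 to 7 N at the pad; the flap's weight brings it back.
- pad (a point): Centre of the top face of the yellow round pad (50 mm diameter, 8 mm thick) on top of the lever's long end. In the well's frame it is at about x = -343, y = 0, z = 166 mm at rest, its face tilted 0.35 rad towards the flap; fully down at the buffer it is at about x = -357, y = 0, z = 48 mm, tilted 0.25 rad the other way.
- block: Worn beech scribing block, 66 (x) x 44 (y) x 36 mm (z) with a 16 mm wide, 10 mm high brass knob on top, 140 g. Origin at the centre of its underside. It starts on the flap, its x roughly along the well's x (up to 0.4 rad off).
- canister: Bystander: screw-top aluminium canister of rivets, 70 mm diameter, 84 mm high, standing on the bench beside the lever on the ledge side. Origin: centre of underside.
- bead: Bystander: red glass droplet bead, 26 mm diameter, 30 mm high, standing beside the lever on the ledge side. Origin: centre of underside.
- lantern_door: Bystander: pierced brass lantern door lying flat, 142 x 100 x 5 mm with hinge barrels. Origin: centre of underside.
- hammer: Bystander: hammer, 200 mm long, lying on the bench beyond the hinge end of the well, under 40 mm high. Origin: under its middle.
- cup: Bystander: copper bowl, 76 mm across, 50 mm high. Origin: centre of underside.
There are look-alikes about, which are no part of the job. What is meant by the block is not purple, and is the larger of those in its own colour.

How it is judged (in metres and radians):
On the way, in this order (a step that is already met when the one before it is completed fails the run):
1. the block stands on the ledge, wholly off the flap, with the flap still shut (y of block in the frame of well below -0.08 m and contact force between block and flap below 0.05 N and z of block in the frame of well between 0.09 and 0.106 m and angle between block's own z axis and vertical below 0.12 rad and angle between flap's own z axis and vertical below 0.05 rad), for 0.2 s.
2. the lever is pressed down and the flap is up (z of pad in the frame of well below 0.066 m and angle between flap's own z axis and vertical above 0.32 rad), for 0.2 s.
At the end, for the whole second after the job is handed in: The block stands upright on the ledge, off the flap and not touched; the fingers press on the lever with the pad's top less than 66 mm above the bench (48 mm when fully down) and the flap tilted at least 0.32 rad, at rest, lifted by the lever alone (all of step 2 and y of block in the frame of well below -0.08 m and contact force between block and flap below 0.05 N and z of block in the frame of well between 0.09 and 0.106 m and angle between block's own z axis and vertical below 0.12 rad and contact force between the fingers and lever above 0.5 N and contact force between each of the arm, the fingers and flap below 0.5 N and contact force between the fingers and block below 0.3 N and linear speed of block below 0.02 m/s and linear speed of flap below 0.03 m/s); the arm keeps its last pose, push and grip.
It fails at once if the block is lifted, tipped over or knocked off (z of block in the frame of well above 0.125 m or z of block in the frame of well below 0.085 m or angle between block's own z axis and vertical above 0.6 rad).
It fails at once if the flap is raised with the block still on it (angle between flap's own z axis and vertical above 0.1 rad and contact force between block and flap above 0.3 N).
It fails at once if the flap is lifted by the fingers or arm (angle between flap's own z axis and vertical above 0.06 rad and contact force between any of the fingers, the arm and flap above 1 N).
It fails at once if a bystander is moved more than 20 mm (distance of any of canister, bead, lantern_door, hammer, cup from where it was at the start of the episode above 0.02 m).
It also fails if it takes over 48 s, if anything falls off the work surface, if the arm or the gripper's body presses on something with over 40 N, if the wrist force passes 120 N, or if a joint passes its speed limit or range.

### The arm

A 6-joint arm with a two-finger parallel gripper is mounted at the origin on the work surface. World frame = base frame: x ahead of the robot, y to its left, z up, the work surface at z = 0. Lengths are in mm, angles in rad, forces in N, time in s.
With the tool pointing down it reaches from about 275 to 875 mm from the base axis. Payload 12.5 kg.
Tool frame: the origin (TCP) lies midway between the tips of the shut fingers; the grasp point (between the pads) lies 19 mm behind it; z points along the fingers, y is the line along which they close (so a half turn about z gives the same grasp; the last joint's range is limited). The gripper opens to 85 mm and grips with 20 to 120 N. Pads are 22 mm wide; open, the fingers measure 114 mm over their backs; the gripper's body (76 mm by 85 mm) begins 54 mm behind the grasp point. The pads swing forward as they close: fully open they stand 13 mm farther back than shut.
Start: joints at [-1.334, 0.351, 1.652, -0, 1.139, -0.085], TCP at [173.97, -521.746, 231.29] pointing down, gripper open.
Joint ranges: [-2.75, 2.75], [-0.79, 2.1], [0.01, 2.65], [-1.57, 4.71], [0.07, 3.14], [-2.87, 2.87]. Speed limits (rad/s): [2.22, 2.22, 2.79, 3.14, 3.14, 3.14].

### API

Orientations are given as a 3x3 rotation matrix whose columns are the frame's x, y, z axes.
In Python, from plant import r gives the robot as it stands.
- The arm moves only by the tool jog_arm, never from a script. Its argument "targets" is a list of rows, each a list of 3 entries, a list of its own where there are three numbers: the finger opening in cm, from 0 to 8.54, then the shift along the tool's x, y, z in cm, then the turn, a rotation vector about the tool's x, y, z in degrees. A call has 1 to 20 rows; each row is the pose to reach, as a shift and turn from the pose commanded when the call began, along the tool's axes at that moment; what a row does not reach only later rows make up. A row lasts 1/12 s, in which the tool goes at most 41.7 mm and 7.16 degrees, less where a joint would pass 70% of its speed; a pose out of reach is approached as far as the arm can. A call with a gripper value outside its range is refused whole. The fingers move at their own pace and stop on an object; the grip force is fixed at half the most. Time passes only in rows, so rows that repeat a pose let the fingers close. It gives the time, the measured TCP pose, the force, the opening and the grip force at its end, in the units of the state.
- r.state(): the state, without advancing time (a new reading comes with each control period).
- r.capture(name): name is "side" or "top"; returns a dict with "color" (384x512x3 uint8, red, green, blue), "depth" (384x512 float32, mm along the optical axis (not along the pixel's ray), 0 where there is no reading), "vfov" (degrees; the focal length in pixels is half the picture's height over the tangent of half this angle, whatever the lens; pixels are square), "cx", "cy" (the principal point, pixels), "T" (4x4, takes a point from camera to world coordinates). Camera axes: x right, y up, looking along -z (the intrinsics and any distortion apply to the point x, -y, -z); pixel columns grow to the right and rows downward; lengths in mm; the calibration is good to about 2 mm. A picture is of the moment at which its call begins.
- r.job_done(): hands the job in; it is judged then, once.
Trained networks look in a picture, given as the dict that the camera call returned (one of the last four; its "shot" number tells which), for a name from the list of things; names that differ only in an ending like _2 or _b are one class to them, and where a whole thing is asked for, a point or a joint stands for the part that bears it (a point fixed in the world has none). Each returns a list of dicts, best first, with "confidence" (0 to 1); they miss things now and then, are a little off and sometimes report something else, mostly with a low value. They report only what shows in the picture. A call takes as long as a camera call. They do not tell look-alikes from the thing itself.
- r.spot_in(picture, thing): "location" ([x, y, z] in mm, in world coordinates, good to about 4 mm: the middle of the surface that is visible of it).
- r.regions_of(picture, thing): "region" (384x512 bool, what is visible of it).
- r.spot_point(picture, thing): "location" ([x, y, z] in mm, in world coordinates, good to about 4 mm: a listed point, or the origin of a listed thing).
The state is a dict: "time_s": time; "joint_pos": joint angles; "dq": joint speeds; "tau": joint torques, N m; "position": TCP position; "orientation": TCP orientation; "ft_force": force on the tool from outside, world axes, zero at the start; "moment": the same for the moment, N m; "gripper_width": finger opening in mm; "grip_force": force on a finger pad.
Only numpy, scipy, OpenCV 4.12 (cv2) and the standard library are available. Lean on these libraries where they do the work, as an engineer would, in place of code of your own. Each camera call takes 0.05 s, during which the arm holds its last target. There are 200 camera calls.

## Working session

There is one attempt and no reset: what is moved stays moved. The work goes in short steps, Python scripts to look and compute and a tool call to move; the robot and the scene stay as the last step left them, time stands still between calls to the robot, and variables do not carry over. Pictures are saved under pics/ and viewed, at most 10 in all, crops included, and the job is handed in when it is done.

Besides the shell and the picture viewer there is one more tool, called after ">>>" by a JSON object that holds its "op" and its "data". jog_arm: Moves the arm, as the interface text tells. Its arguments: {"type":"object","properties":{"targets":{"type":"array"}},"required":["targets"]}

```bash
mkdir -p pics
cat > h.py <<'E'
import numpy as np, cv2
from plant import r
def px2w(p,u,v,d=None):
    d=p["depth"][int(v),int(u)] if d is None else d
    f=192/np.tan(np.radians(p["vfov"]/2))
    return (p["T"]@[(u-p["cx"])/f*d,-(v-p["cy"])/f*d,-d,1])[:3]
def cloud(p,m):
    v,u=np.where(m&(p["depth"]>0)); d=p["depth"][v,u]
    f=192/np.tan(np.radians(p["vfov"]/2))
    P=np.c_[(u-p["cx"])/f*d,-(v-p["cy"])/f*d,-d,np.ones(len(d))]
    return (P@p["T"].T)[:,:3]
E
python3 - <<'E'
from h import *
ims=[]
for n in("top","side"):
    p=r.capture(n); ims.append(p["color"][:,:,::-1]); print(n,p["vfov"],p["cx"],p["cy"],[k for k in p], p["T"].round(2).tolist())
    for t in("well","ledge","flap","pad","block","canister","bead","cup","hammer","lantern_door"):
        print(t,[(np.round(q["location"]).tolist(),round(q["confidence"],2)) for q in r.spot_point(p,t)])
    cv2.imwrite(f"pics/{n}0.png",ims[-1])
E
```

```text
top 56.25710221847433 253.943589920258 191.85798336198107 ['color', 'depth', 'vfov', 'cx', 'cy', 'T', 'shot'] [[-0.0, 1.0, -0.07, 443.4], [-1.0, -0.0, 0.0, -42.5], [0.0, 0.07, 1.0, 1102.15], [0.0, 0.0, 0.0, 1.0]]
well [([491.0, 161.0, -2.0], 0.9), ([497.0, 224.0, 87.0], 0.15)]
ledge [([612.0, 138.0, 96.0], 0.8), ([585.0, -372.0, -2.0], 0.54), ([573.0, 7.0, -2.0], 0.42)]
flap [([496.0, 223.0, 87.0], 0.89)]
pad [([434.0, -184.0, 162.0], 0.56)]
block [([395.0, 291.0, -0.0], 0.79), ([313.0, 153.0, 1.0], 0.68), ([482.0, 147.0, 102.0], 0.61)]
canister [([562.0, -136.0, -2.0], 0.61)]
bead [([500.0, 226.0, 89.0], 0.58), ([572.0, 9.0, -2.0], 0.55)]
cup [([413.0, -405.0, -3.0], 0.64)]
hammer [([561.0, 312.0, -6.0], 0.8), ([414.0, -404.0, -2.0], 0.25)]
lantern_door [([586.0, -370.0, -1.0], 0.76)]
side 44.62736870243138 258.94379755297444 193.25251510023912 ['color', 'depth', 'vfov', 'cx', 'cy', 'T', 'shot'] [[-0.88, 0.27, -0.39, 23.47], [-0.48, -0.53, 0.7, 884.06], [-0.02, 0.8, 0.6, 889.77], [0.0, 0.0, 0.0, 1.0]]
well [([486.0, 159.0, -0.0], 0.78), ([464.0, -1.0, 85.0], 0.43)]
ledge [([613.0, 142.0, 95.0], 0.58)]
flap [([492.0, 224.0, 89.0], 0.64)]
pad [([437.0, -180.0, 166.0], 0.85)]
block [([316.0, 156.0, 0.0], 0.97), ([483.0, 149.0, 100.0], 0.73), ([390.0, 287.0, 2.0], 0.64)]
canister [([560.0, -137.0, 2.0], 0.7)]
bead [([582.0, -368.0, 1.0], 0.62)]
cup [([415.0, -415.0, -0.0], 0.69), ([464.0, -2.0, 83.0], 0.58)]
hammer [([568.0, 308.0, -3.0], 0.57), ([611.0, 141.0, 98.0], 0.3)]
lantern_door [([583.0, -367.0, 3.0], 0.87), ([494.0, 227.0, 89.0], 0.17)]
```

View pics/top0.png

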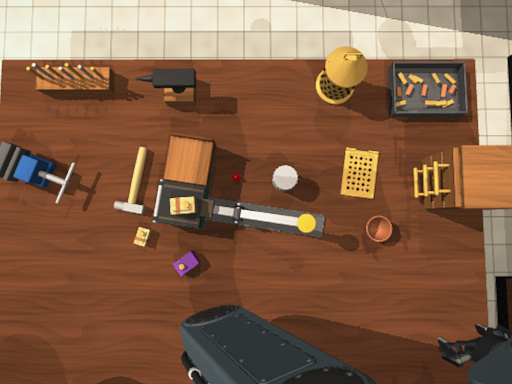

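View pics/side0.png

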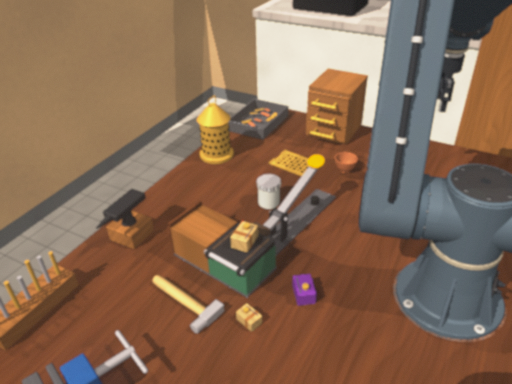

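The top view shows the block on the flap at (183,206), the ledge at (190,158), the pad at (306,223), the canister at (285,177) and the bead at (236,177). The look-alikes are the purple block at (186,263) and the small one at (142,236). The side view agrees.

```bash
cat >> h.py <<'E'
def yaw_rect(P):
    c,s,a=cv2.minAreaRect(P[:,:2].astype(np.float32)); return np.round(c,1),np.round(s,1),round(a,1)
E
python3 - <<'E'
from h import *
s=r.state(); print(s["position"],np.round(s["orientation"],3).tolist(),s["gripper_width"])
for n in("top","side"):
    p=r.capture(n); P=cloud(p,np.ones((384,512),bool))
    print(n,[(np.round(q["location"]).tolist(),round(q["confidence"],2)) for q in r.spot_in(p,"pad")])
    reg=[q for q in r.regions_of(p,"block")]
    for q in reg:
        C=cloud(p,q["region"]); z=np.median(C[:,2]); top=C[abs(C[:,2]-np.percentile(C[:,2],70))<6]
        print("block",q["confidence"],len(C),np.round(np.percentile(C[:,2],[5,50,95])),yaw_rect(top))
    for t in("ledge","flap","well"):
        for q in r.regions_of(p,t)[:1]:
            C=cloud(p,q["region"]); T=C[(C[:,2]>90)&(C[:,2]<106)]; print(t,q["confidence"],len(T),yaw_rect(T) if len(T)>5 else 0)
    hsv=cv2.cvtColor(p["color"],cv2.COLOR_RGB2HSV)
    # ledge by geometry
    M=p["depth"]>0; v,u=np.where(M); L=(np.hypot(P[:,0]-612,P[:,1]-140)<100)&(P[:,2]>88)&(P[:,2]<118)
    w=np.array([489,160]); ex=np.array([.156,.988]); ey=np.array([-.988,.156])
    d=P[:,:2]-w; X=d@ex; Y=d@ey
    for y in range(75,-215,-10): 
        m=(abs(Y-y)<5)&(abs(X-40)<10); 
        m2=(abs(Y-y)<5)&(abs(X+13)<10); print(y,np.round(np.median(P[m,2])) if m.any() else None,np.round(np.median(P[m2,2])) if m2.any() else None,end='; ')
    print()
E
```

```text
[ 173.96696049 -521.7397978   231.29764604] [[0.949, 0.316, -0.0], [0.316, -0.949, -0.0], [-0.0, -0.0, -1.0]] 85.59569597526807
top [([449.0, -97.0, 125.0], 0.97)]
block 0.71 432 [121. 136. 145.] (array([482.2, 147.4]), array([44.1, 65. ]), 4.2)
block 0.7 370 [19. 37. 44.] (array([315.4, 155.4]), array([43.8, 66.1]), 35.7)
block 0.54 251 [ 7. 28. 34.] (array([394.5, 288.5]), array([35. , 51.9]), 71.9)
ledge 0.62 3859 (array([541.1,  84.2]), array([276.3, 249.3]), 81.5)
flap 0.6 1703 (array([485.7, 149.8]), array([162.1, 119.6]), 80.9)
well 0.76 3900 (array([541. ,  84.2]), array([277.2, 249.4]), 81.1)
75 1.0 1.0; 65 3.0 2.0; 55 100.0 100.0; 45 100.0 100.0; 35 100.0 100.0; 25 100.0 134.0; 15 99.0 135.0; 5 100.0 137.0; -5 100.0 136.0; -15 99.0 136.0; -25 101.0 100.0; -35 100.0 99.0; -45 100.0 100.0; -55 100.0 100.0; -65 98.0 99.0; -75 99.0 99.0; -85 98.0 99.0; -95 99.0 99.0; -105 99.0 98.0; -115 99.0 98.0; -125 98.0 99.0; -135 99.0 99.0; -145 99.0 98.0; -155 99.0 99.0; -165 99.0 98.0; -175 98.0 100.0; -185 101.0 101.0; -195 111.0 113.0; -205 None None; 
side [([447.0, -82.0, 120.0], 0.
[... 277 characters left out ...]
array([ 563.3, -132.9]), array([67.1, 73. ]), 48.9)
ledge 0.81 3335 (array([540.2,  74.2]), array([303.7, 257.3]), 81.0)
flap 0.79 1447 (array([485.5, 150.4]), array([166.3, 125.4]), 81.0)
well 0.88 3329 (array([538.3,  71.8]), array([309. , 254.2]), 81.0)
75 -1.0 -1.0; 65 46.0 48.0; 55 98.0 99.0; 45 99.0 99.0; 35 99.0 98.0; 25 98.0 122.0; 15 98.0 135.0; 5 99.0 136.0; -5 99.0 135.0; -15 98.0 134.0; -25 98.0 None; -35 98.0 99.0; -45 98.0 98.0; -55 97.0 98.0; -65 97.0 96.0; -75 97.0 97.0; -85 97.0 97.0; -95 97.0 97.0; -105 98.0 97.0; -115 97.0 97.0; -125 97.0 97.0; -135 98.0 97.0; -145 97.0 97.0; -155 97.0 98.0; -165 97.0 97.0; -175 97.0 97.0; -185 103.0 104.0; -195 109.0 110.0; -205 3.0 None;
```

Only the block at (482,148) stands on the flap and is beech-coloured. It lies at well x≈-13, y≈+5, about 13° off the well's x. I'm going above the +y side of the flap, with the fingers in line with the well's x and nearly closed.

>>> {"op": "jog_arm", "data": {"targets": [[3.0,[45.7,-56.2,0],[0,0,27.4]],[3.0,[45.7,-56.2,0],[0,0,27.4]],[3.0,[45.7,-56.2,0],[0,0,27.4]],[3.0,[45.7,-56.2,0],[0,0,27.4]],[3.0,[45.7,-56.2,0],[0,0,27.4]],[3.0,[45.7,-56.2,0],[0,0,27.4]],[3.0,[45.7,-56.2,0],[0,0,27.4]],[3.0,[45.7,-56.2,0],[0,0,27.4]],[3.0,[45.7,-56.2,0],[0,0,27.4]],[3.0,[45.7,-56.2,0],[0,0,27.4]],[3.0,[45.7,-56.2,0],[0,0,27.4]],[3.0,[45.7,-56.2,0],[0,0,27.4]],[3.0,[45.7,-56.2,0],[0,0,27.4]],[3.0,[45.7,-56.2,0],[0,0,27.4]],[3.0,[45.7,-56.2,0],[0,0,27.4]],[3.0,[45.7,-56.2,0],[0,0,27.4]],[3.0,[45.7,-56.2,0],[0,0,27.4]],[3.0,[45.7,-56.2,0],[0,0,27.4]],[3.0,[45.7,-56.2,0],[0,0,27.4]],[3.0,[45.7,-56.2,0],[0,0,27.4]]]}}

```text
time_s: 3.37
position: [429.6, 156.4, 231.0]
orientation: [[0.988, -0.154, -0.001], [-0.154, -0.988, -0.0], [-0.001, 0.0, -1.0]]
ft_force: [-0.9, -0.3, -0.6]
gripper_width: 29.9
grip_force: 0.0
```

>>> {"op": "jog_arm", "data": {"targets": [[3.0,[0,0,3],[0,0,0]],[3.0,[0,0,6],[0,0,0]],[3.0,[0,0,9],[0,0,0]],[3.0,[0,0,11],[0,0,0]],[3.0,[0,0,12.3],[0,0,0]],[3.0,[0,0,12.3],[0,0,0]],[3.0,[0,0,12.3],[0,0,0]]]}}

```text
time_s: 3.95
position: [429.5, 155.0, 108.5]
orientation: [[0.988, -0.157, -0.001], [-0.157, -0.988, -0.0], [-0.001, 0.0, -1.0]]
ft_force: [-1.1, 0.6, 0.2]
gripper_width: 30.1
grip_force: 0.0
```

Run:
```python
from h import *
p=r.capture("side"); cv2.imwrite("pics/s1.png",cv2.resize(p["color"][150:320,150:350,::-1],None,fx=3,fy=3)); s=r.state(); print(s["position"],s["ft_force"])
```

```text
[430.07516081 155.31855162 109.14031541] [-0.305605    0.72053526 -0.03857472]
```

View pics/s1.png

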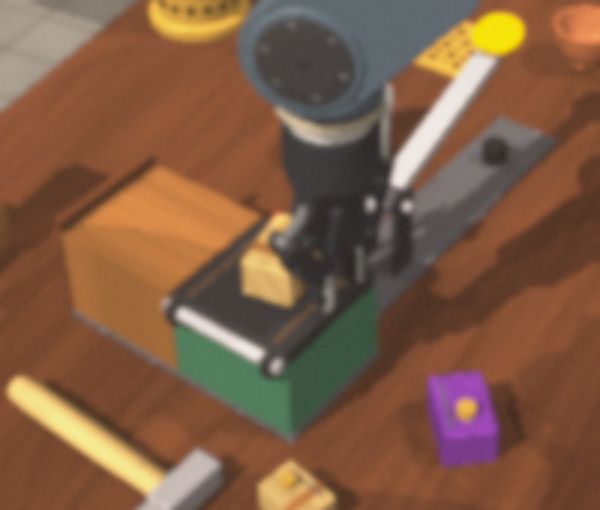

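The fingers stand beside the block's +y face (picture at about (330,270)), clear of the flap. Now pushing along tool +x.

>>> {"op": "jog_arm", "data": {"targets": [[3.0,[0.7,0,0],[0,0,0]],[3.0,[1.4,0,0],[0,0,0]],[3.0,[2.0,0,0],[0,0,0]],[3.0,[2.6,0,0],[0,0,0]],[3.0,[3.2,0,0],[0,0,0]],[3.0,[3.9,0,0],[0,0,0]],[3.0,[4.6,0,0],[0,0,0]],[3.0,[5.3,0,0],[0,0,0]],[3.0,[6.0,0,0],[0,0,0]],[3.0,[6.7,0,0],[0,0,0]],[3.0,[7.4,0,0],[0,0,0]],[3.0,[7.4,0,0],[0,0,0]]]}}

```text
time_s: 5.0
position: [504.3, 144.2, 108.4]
orientation: [[0.988, -0.156, 0.001], [-0.156, -0.988, 0.0], [0.001, -0.0, -1.0]]
ft_force: [0.3, -0.4, -0.0]
gripper_width: 29.9
grip_force: 0.0
```

```bash
cat >> h.py <<'E'
def block():
    for n in("side","top"):
        p=r.capture(n)
        for q in r.regions_of(p,"block"):
            C=cloud(p,q["region"]); 
            if len(C)<20: continue
            T=C[(C[:,2]>126)&(C[:,2]<141)]
            if len(T)>20:
                c=yaw_rect(T); d=c[0]-[489,160]; print(n,round(q["confidence"],2),len(T),c,"well xy",d@[.156,.988],d@[-.988,.156])
    return p
E
python3 - <<'E'
from h import *
p=r.capture("side"); cv2.imwrite("pics/s2.png",cv2.resize(p["color"][150:320,150:350,::-1],None,fx=3,fy=3))
block()
E
```

```text
side 0.44 51 (array([539.6, 165.6]), array([10.2, 43.1]), 81.8) well xy 13.426399999999997 -49.11920000000003
top 0.51 72 (array([533.9, 107.8]), array([15.4, 41.2]), 88.0) well xy -44.5692 -52.504399999999976
```

View pics/s2.png

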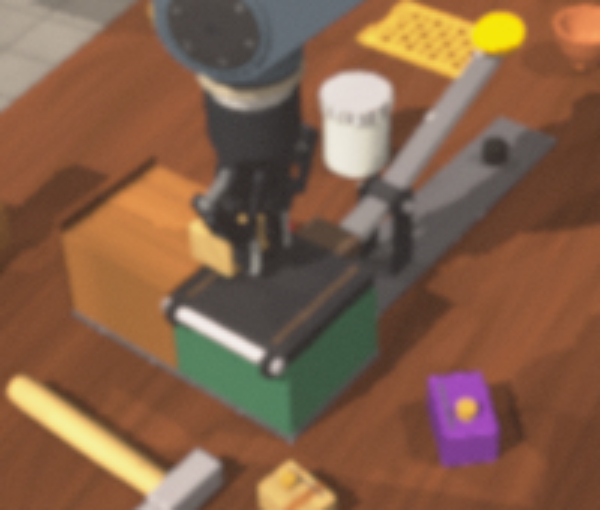

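The block at (210,245) is aligned and sliding in front of the fingers towards the ledge. Continuing.

>>> {"op": "jog_arm", "data": {"targets": [[3.0,[0.6,0,0],[0,0,0]],[3.0,[1.2,0,0],[0,0,0]],[3.0,[1.9,0,0],[0,0,0]],[3.0,[2.6,0,0],[0,0,0]],[3.0,[3.3,0,0],[0,0,0]],[3.0,[4.0,0,0],[0,0,0]],[3.0,[4.7,0,0],[0,0,0]],[3.0,[5.4,0,0],[0,0,0]],[3.0,[6.1,0,0],[0,0,0]],[3.0,[6.7,0,0],[0,0,0]],[3.0,[7.2,0,0],[0,0,0]],[3.0,[7.2,0,0],[0,0,0]],[3.0,[5.5,0,0],[0,0,0]],[3.0,[5.0,0,0],[0,0,0]],[3.0,[5.0,0,-4],[0,0,0]],[3.0,[5.0,0,-8],[0,0,0]],[3.0,[5.0,0,-11],[0,0,0]],[3.0,[3.0,0,-13],[0,0,0]],[3.0,[0,0,-13],[0,0,0]],[3.0,[0,0,-13],[0,0,0]]]}}

```text
time_s: 6.92
position: [499.8, 145.0, 239.5]
orientation: [[0.988, -0.155, 0.0], [-0.155, -0.988, 0.0], [0.0, -0.0, -1.0]]
ft_force: [-0.2, -0.0, -0.9]
gripper_width: 29.8
grip_force: 0.0
```

Run:
```python
from h import *
p=block(); cv2.imwrite("pics/t3.png",cv2.resize(p["color"][110:260,120:340,::-1],None,fx=3,fy=3))
for q in r.spot_point(p,"pad"): print(q)
P=cloud(p,(cv2.inRange(cv2.cvtColor(p["color"],cv2.COLOR_RGB2HSV),(24,150,150),(34,255,255))>0))
m=(np.hypot(P[:,0]-435,P[:,1]+182)<60)&(P[:,2]>130); print("pad",P[m].mean(0),m.sum(),P[m][:,2].min(),P[m][:,2].max())
s=r.state(); print(s["position"],np.round(s["orientation"],3).tolist())
```

```text
side 0.79 303 (array([606.8, 125.7]), array([68.4, 47.8]), 83.7) well xy -15.511600000000005 -121.73719999999994
top 0.67 372 (array([607.7, 123.8]), array([66.1, 44.3]), 80.7) well xy -17.248399999999997 -122.92280000000004
{'location': [434.2, -179.0, 167.7], 'confidence': 0.95}
{'location': [614.0, 134.5, 97.3], 'confidence': 0.48}
{'location': [560.4, -136.5, -2.5], 'confidence': 0.4}
pad [ 439.94402977 -179.06451675  164.67386564] 162 155.9828779924011 173.6385061928762
[503.38840138 144.34238386 238.10576449] [[0.988, -0.156, 0.0], [-0.156, -0.988, -0.0], [0.0, 0.0, -1.0]]
```

View pics/t3.png

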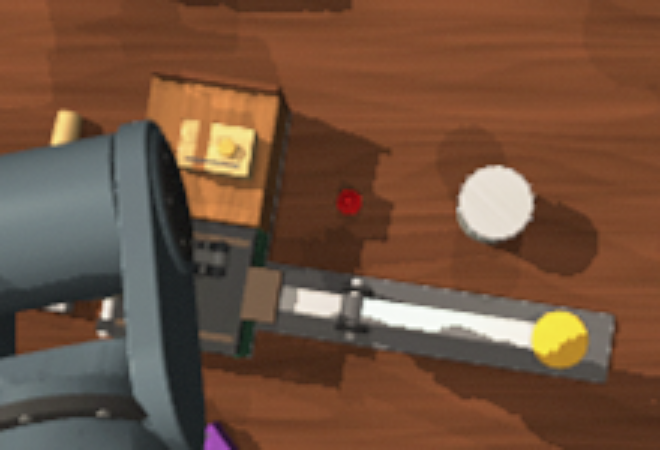

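The block stands wholly on the ledge (picture (230,148)), at well (-16,-122), and the pad is at (560,340). Next I shut the fingers and go above the pad.

>>> {"op": "jog_arm", "data": {"targets": [[0,[-0.6,4,0],[0,0,0]],[0,[-1.5,33.1,0],[0,0,0]],[0,[-1.5,33.1,0],[0,0,0]],[0,[-1.5,33.1,0],[0,0,0]],[0,[-1.5,33.1,0],[0,0,0]],[0,[-1.5,33.1,0],[0,0,0]],[0,[-1.5,33.1,0],[0,0,0]],[0,[-1.5,33.1,0],[0,0,0]],[0,[-1.5,33.1,0],[0,0,0]],[0,[-1.5,33.1,0],[0,0,0]],[0,[-1.5,33.1,0],[0,0,0]],[0,[-1.5,33.1,4],[0,0,0]],[0,[-1.5,33.1,4],[0,0,0]],[0,[-1.5,33.1,4],[0,0,0]]]}}

```text
time_s: 8.33
position: [436.1, -178.7, 197.5]
orientation: [[0.988, -0.154, -0.003], [-0.154, -0.988, 0.002], [-0.004, -0.001, -1.0]]
ft_force: [-0.2, -0.3, 1.0]
gripper_width: 0.2
grip_force: 0.0
```

>>> {"op": "jog_arm", "data": {"targets": [[0,[0,0,1.5],[0,0,0]],[0,[0,0,3],[0,0,0]],[0,[0,0.3,4],[0,0,0]],[0,[0,0.7,5],[0,0,0]],[0,[0,1.0,6],[0,0,0]],[0,[0,1.2,7],[0,0,0]],[0,[0,1.4,8],[0,0,0]],[0,[0,1.6,9],[0,0,0]],[0,[0,1.7,10],[0,0,0]],[0,[0,1.7,11],[0,0,0]],[0,[0,1.7,12],[0,0,0]],[0,[0,1.6,13],[0,0,0]],[0,[0,1.5,13.7],[0,0,0]],[0,[0,1.4,14.2],[0,0,0]],[0,[0,1.4,14.2],[0,0,0]]]}}

```text
time_s: 9.58
position: [434.5, -194.4, 55.8]
orientation: [[0.988, -0.156, -0.0], [-0.156, -0.988, -0.0], [0.0, 0.0, -1.0]]
ft_force: [0.5, -1.1, 1.3]
gripper_width: 0.3
grip_force: 0.5
```

Run:
```python
from h import *
p=r.capture("side"); cv2.imwrite("pics/s4.png",cv2.resize(p["color"][120:310,150:370,::-1],None,fx=3,fy=3))
block(); s=r.state(); print(s["position"],s["ft_force"],s["time_s"])
```

```text
side 0.73 302 (array([606.8, 126.4]), array([68.2, 46.6]), 80.5) well xy -14.820000000000002 -121.62799999999996
top 0.76 372 (array([607.9, 123.8]), array([66.6, 44.7]), 81.2) well xy -17.217200000000005 -123.12039999999998
[ 434.23878604 -193.92900166   56.41577463] [ 0.83749961 -0.02906791 -0.14570953] 9.8333
```

View pics/s4.png

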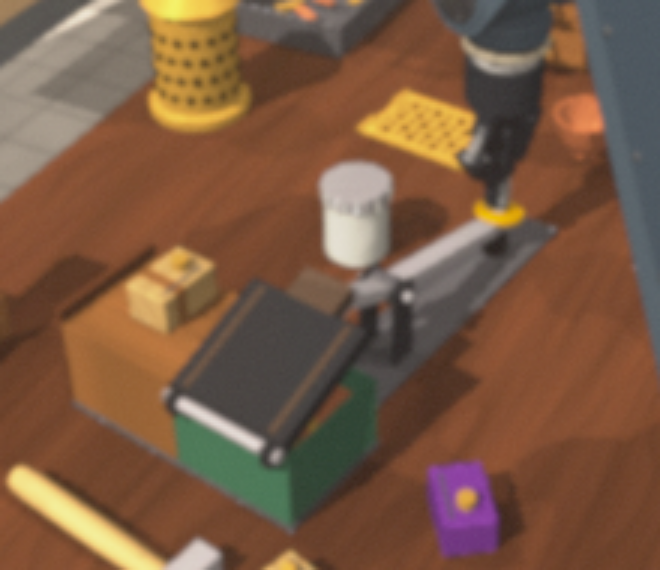

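The flap is raised (picture (265,350)), the pad is under the fingertips (498,215), and the block is on the ledge. Now pressing on to the buffer.

>>> {"op": "jog_arm", "data": {"targets": [[0,[0,0,0.3],[0,0,0]],[0,[0,-0.1,0.6],[0,0,0]],[0,[0,-0.1,0.6],[0,0,0]],[0,[0,-0.1,0.6],[0,0,0]],[0,[0,-0.1,0.6],[0,0,0]],[0,[0,-0.1,0.6],[0,0,0]]]}}

```text
time_s: 10.33
position: [434.6, -193.2, 50.4]
orientation: [[0.988, -0.156, 0.0], [-0.156, -0.988, -0.0], [0.0, 0.0, -1.0]]
ft_force: [0.3, -1.5, 1.1]
gripper_width: 0.2
grip_force: 0.9
```

>>> {"op": "jog_arm", "data": {"targets": [[0,[0,0,0.2],[0,0,0]],[0,[0,0,0.3],[0,0,0]],[0,[0,0,0.3],[0,0,0]],[0,[0,0,0.3],[0,0,0]],[0,[0,0,0.3],[0,0,0]]]}}

```text
time_s: 10.75
position: [434.8, -193.2, 49.1]
orientation: [[0.988, -0.156, 0.001], [-0.156, -0.988, -0.0], [0.001, 0.0, -1.0]]
ft_force: [-7.2, 3.2, 33.3]
gripper_width: -0.3
grip_force: 15.9
```

Run:
```python
from h import *
for i in range(6):
    p=r.capture("side"); s=r.state(); print(np.round(s["position"],1),np.round(s["ft_force"],1))
P=cloud(p,cv2.inRange(cv2.cvtColor(p["color"],cv2.COLOR_RGB2HSV),(24,150,150),(34,255,255))>0)
m=(np.hypot(P[:,0]-434,P[:,1]+193)<45); print("pad",P[m].mean(0),m.sum(),np.percentile(P[m][:,2],[5,50,95]))
w=np.array([489,160]); d=P[:,:2]
A=cloud(p,p["depth"]>0); d=A[:,:2]-w; X=d@[.156,.988]; Y=d@[-.988,.156]
m=(abs(Y)<40)&(X>-50)&(X<50)&(A[:,2]>90); print("flap tilt",np.arctan(np.polyfit(X[m],A[m,2],1)[0]))
```

```text
[ 434.9 -193.2   49.1] [-7.8  3.8 33.7]
[ 434.9 -193.2   49.1] [-7.3  2.4 34. ]
[ 434.9 -193.2   49.1] [-8.   3.8 33. ]
[ 434.9 -193.2   49.1] [-7.6  4.1 32.9]
[ 434.9 -193.2   49.1] [-7.5  4.7 34.5]
[ 434.9 -193.2   49.1] [-6.3  2.6 33.3]
pad [ 430.15351038 -170.3832714    53.90945903] 6 [51.75166966 53.68335555 56.30968494]
flap tilt -0.3548640519829253
```

It is on the buffer at 33 N. I'll ease off 1 mm and hold.

>>> {"op": "jog_arm", "data": {"targets": [[0,[0,0,-0.1],[0,0,0]],[0,[0,0,-0.1],[0,0,0]],[0,[0,0,-0.1],[0,0,0]],[0,[0,0,-0.1],[0,0,0]],[0,[0,0,-0.1],[0,0,0]],[0,[0,0,-0.1],[0,0,0]]]}}

```text
time_s: 11.55
position: [434.8, -193.2, 49.4]
orientation: [[0.988, -0.156, 0.001], [-0.156, -0.988, -0.0], [0.001, 0.0, -1.0]]
ft_force: [-3.8, 1.5, 20.7]
gripper_width: 0.3
grip_force: 10.1
```

```bash
python3 -c "
from h import *
block(); print(r.job_done())"
```

```text
side 0.59 281 (array([606.3, 126.7]), array([66.6, 44.5]), 82.9) well xy -14.601600000000005 -121.08719999999995
top 0.76 369 (array([608. , 123.7]), array([66.3, 44.8]), 81.5) well xy -17.300399999999996 -123.2348
the job is handed in; nothing more can be done
None
```

I pushed the block wholly onto the ledge and pressed the pad down to its buffer, where the fingers still hold it at about 21 N; the flap measured about 0.35 rad up, and the job is handed in with no verdict returned.

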